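# Index the carving turntable and hold the dust shutter half open

## Task

Turn the carving turntable on by one click, anticlockwise seen from above (the upright steel post is there to turn it by), so that it rests in its next position and not beyond. Then slide the sprung shutter on top of the dust intake to half of its travel and keep holding it there: it springs shut if let go, so finish with the shutter held half open. Leave the tools, offcuts and vessels on the bench where they are.

Things in the scene. Friction and masses are not known exactly. Their poses are not given: they have to be found in the camera images.
- stand: fixed round grey foot of the carving turntable, 272 mm diameter, 20 mm high, on either side of the bench, turned; origin on the turning axis at bench level. A plywood disc (236 mm diameter, top 36 mm above the bench) turns on it, with a plaster piece fixed at its middle (within 65 mm of the axis, below 112 mm) and a post near its rim. Three steel ribs on the foot mark the clicks, 45 degrees apart
- post_top (a point): centre of the top of the turntable's post: round steel, 16 mm diameter, 60 mm tall above the disc, top 96 mm above the bench, 100 mm from the turning axis; it moves with the disc. In the stand's frame it stands 135 degrees from +x (towards +y) at the start, 180 degrees in the next position, 225 degrees in the last
- carousel (a joint): turn of the disc (rad), growing anticlockwise seen from above. A spring detent clicks at about 0 (start), 0.785 (next position) and 1.571. Turning takes up to about 8 N at the post, up to a hump 0.39 rad past the start; then it is drawn on to the next click and, if let go near it, settles there. It must not go on past the next click (beyond 1.15)
- intake: fixed aluminium dust intake box, 130 mm (x) by 240 mm (y) by 70 mm high, on either side of the bench, turned; a pipe leaves at +x. Origin centre of underside. A square inlet in its top is covered by a sprung steel shutter plate, 88 mm square, top 75 mm above the bench, that slides along this frame's +y to open, between two rails (tops 80 mm above the bench, 100 mm apart)
- handle_top (a point): centre of the top of the shutter's handle: a black upright tab on the middle of the shutter plate, 40 mm (intake's x) by 14 mm (intake's y, the direction of travel) by 45 mm tall, top 120 mm above the bench; axes as the intake's. Shut, it is at x 0, y -30 mm in the intake's frame; half open at y +5 mm; fully open at y +40 mm
- shutter (a joint): travel of the shutter (m): 0 shut, 0.035 half, 0.070 fully open, growing along the intake's +y. A spring closes it with about 4 N when shut, 8 N at half and 12 N fully open. Three steel ribs on the rail at the intake's -x side mark shut, half and full; a small dark pointer on the shutter plate runs beside them
- offcut_a: small rough plaster offcut, 42 x 36 x 28 mm, lying between the turntable and the intake; origin centre of underside; leave alone
- tin: small steel can, 44 mm diameter, 60 mm tall, between the turntable and the intake; origin centre of underside; leave alone
- mallet: hammer with a black head and wooden handle, 260 mm long, lying across the back of the bench; leave alone
- chisel: carving chisel with a wooden handle, 135 mm long, 22 mm high, lying across the front of the bench nearest the robot; leave alone
- brush: brush 200 mm long lying at the left; leave alone
- offcut_b: larger plaster offcut, 75 x 55 x 40 mm, at the right; leave alone
- bowl: grey plastic bowl, 90 mm across, 45 mm high, at the left; leave alone
- jar: glass jar, 68 mm diameter, 90 mm tall, at the right; leave alone

How it is judged:
By the outcome, as a careful person would: the job done as asked, in the order asked, and still so for the second after the job is handed in, while the arm keeps its last pose, push and grip.
It also fails if it takes over 45 s, if anything falls off the work surface, if the arm or the gripper's body presses on something with over 40 N, if the wrist force passes 120 N, or if a joint passes its speed limit or range.

## Robot

A 6-joint arm with a two-finger parallel gripper is mounted at the origin on the work surface. World frame = base frame: x ahead of the robot, y to its left, z up, the work surface at z = 0. Lengths are in mm, angles in rad, forces in N, time in s.
With the tool pointing down it reaches from about 325 to 900 mm from the base axis. Payload 6.1 kg.
Tool frame: the origin (TCP) lies between the finger pads; the fingertips stand 17 mm ahead of it and the grasp point (between the pads) lies 2 mm behind it; z points along the fingers, y is the line along which they close (so a half turn about z gives the same grasp; the last joint's range is limited). The gripper opens to 85 mm and grips with 20 to 120 N. Pads are 22 mm wide; open, the fingers measure 114 mm over their backs; the gripper's body (76 mm by 85 mm) begins 54 mm behind the grasp point. The pads swing forward as they close: fully open they stand 13 mm farther back than shut.
Start: joints at [-1.255, 0.22, 1.526, -0, 1.395, -0.126], TCP at [267.222, -564.985, 248.3] pointing down, gripper open.
Joint ranges: [-2.98, 2.98], [-0.91, 2.08], [0.09, 2.57], [-1.24, 4.39], [0.2, 2.65], [-2.68, 2.68]. Speed limits (rad/s): [2.57, 2.57, 3.01, 3.14, 3.14, 3.14].

## Interface

Orientations are given as a rotation vector (axis times angle).
In Python, from workcell import state, camera, sign_off gives the robot as it stands. The module is installed in compiled form; this text tells all that it offers.
- The arm moves only by the tool drive_tool, never from a script. Its argument "rows" is a list of rows, each an object of numbers: "x", "y", "z": the shift along the tool's x, y, z in mm; "wx", "wy", "wz": the turn, a rotation vector about the tool's x, y, z in degrees. A call has 1 to 12 rows; each row shifts and turns the commanded pose from where the row before left it, along the tool's axes as they then stand; what a row does not reach is not made up. A row lasts 1/8 s, in which the tool goes at most 62.5 mm and 10.7 degrees, less where a joint would pass 70% of its speed; a pose out of reach is approached as far as the arm can. A call is refused whole if a number of a shift passes 62.5 or a number of a turn 10.7, either way. A call with a gripper value outside its range is refused whole. "jaw" is the finger opening in mm, from 0 to 85.4, set as the call begins (left out, the last holds). The fingers move at their own pace and stop on an object; the grip force is fixed at half the most. Time passes only in rows, so rows that do not move let the fingers close. It gives the time, the measured TCP pose, the force, the opening and the grip force at its end, in the units of the state.
- state(): the state, without advancing time (a new reading comes with each control period).
- camera(name): name is "scene" or "top" or "wrist"; returns a dict with "frame" (480x640x3 uint8, red, green, blue), "fx", "fy", "cx", "cy" (pixels), "extrinsics" (4x4, takes a point from camera to world coordinates); the wrist camera has in their place "tool_from_camera" (4x4, takes a point from camera to tool coordinates, whose origin is the TCP and whose axes are the flange's). Camera axes: x right, y up, looking along -z (the intrinsics and any distortion apply to the point x, -y, -z); pixel columns grow to the right and rows downward; lengths in mm; the calibration is good to about 2 mm. A picture is of the moment at which its call begins: read the wrist's pose just before it. There is no depth.
- sign_off(): hands the job in; it is judged then, once.
The state is a dict: "time_s": time; "q": joint angles; "joint_velocities": joint speeds; "joint_efforts": joint torques, N m; "ee_pos": TCP position; "eef_rot": TCP orientation; "contact_force": force on the tool from outside, world axes, zero at the start; "wrist_torque": the same for the moment, N m; "finger_gap": finger opening in mm; "finger_force": force on a finger pad.
Only numpy, scipy, OpenCV 4.12 (cv2) and the standard library are available. Lean on these libraries where they do the work, as an engineer would, in place of code of your own. Each camera call takes 0.05 s, during which the arm holds its last target. There are 200 camera calls.

## Working session

There is one attempt and no reset: what is moved stays moved. The work goes in short steps, Python scripts to look and compute and a tool call to move; the robot and the scene stay as the last step left them, time stands still between calls to the robot, and variables do not carry over. Pictures are saved under pics/ and viewed, at most 10 in all, crops included, and the job is handed in when it is done.

Besides the shell and the picture viewer there is one more tool, called after "Request:" as a command line: name --argument value ..., lists and objects as JSON in quotes. drive_tool: Moves the arm, as the interface text tells. Its arguments: {"type":"object","properties":{"rows":{"type":"array"},"jaw":{"type":"number"}},"required":["rows"]}

```bash
mkdir -p pics; cat > h.py <<'E'
import numpy as np, cv2
from workcell import state,camera,sign_off
def snap(n,f):
    c=camera(n); cv2.imwrite('pics/'+f,c['frame'][:,:,::-1]); return c
def ray(c,u,v,z,E=None):
    E=c['extrinsics'] if E is None else E
    E=np.array(E); d=np.array([(u-c['cx'])/c['fx'],-(v-c['cy'])/c['fy'],-1.])
    d=E[:3,:3]@d; o=E[:3,3]; return o+d*(z-o[2])/d[2]
def proj(c,p,E=None):
    E=np.array(c['extrinsics'] if E is None else E); q=np.linalg.inv(E)@np.append(p,1)
    return c['cx']+c['fx']*q[0]/-q[2], c['cy']+c['fy']*q[1]/q[2]
E
python3 - <<'E'
from h import *
c=snap('top','top.png');print({k:np.round(v,3).tolist() for k,v in c.items() if k!='frame'})
snap('scene','scene.png');print(state())
E
```

```text
{'fx': 525.416, 'fy': 525.416, 'cx': 321.77, 'cy': 238.243, 'extrinsics': [[0.009, 0.98, -0.197, 257.753], [-1.0, 0.006, -0.016, -18.705], [-0.014, 0.197, 0.98, 1648.881], [0.0, 0.0, 0.0, 1.0]]}
{'time_s': 0.1, 'q': array([-1.25511116e+00,  2.21187884e-01,  1.52749523e+00,  2.10370206e-06,
        1.39471350e+00, -1.26119192e-01]), 'joint_velocities': array([ 1.18711489e-03, -5.18822534e-04, -2.59154514e-03, -9.21916607e-05,
       -1.94373596e-04,  1.43299361e-03]), 'joint_efforts': array([ 6.09043600e-04, -4.98245037e+01, -3.90545475e+01, -3.19804531e-04,
        5.68912248e-03,  1.29041797e-05]), 'ee_pos': array([ 267.05561318, -564.49679342,  247.28423153]), 'eef_rot': array([-3.06350019e+00, -6.87960156e-01,  2.64790691e-04]), 'contact_force': array([ 0.53367686, -0.2970749 , -0.61094527]), 'wrist_torque': array([0.02416423, 0.00628956, 0.02630932]), 'finger_force': 0.0, 'finger_gap': 85.13821720598158}
```

View pics/top.png

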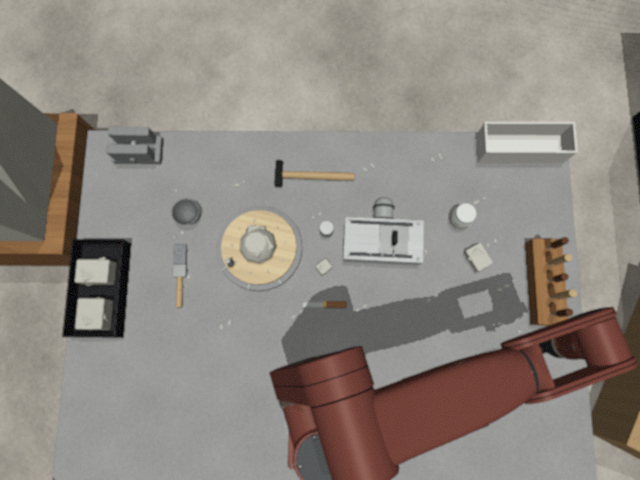

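View pics/scene.png

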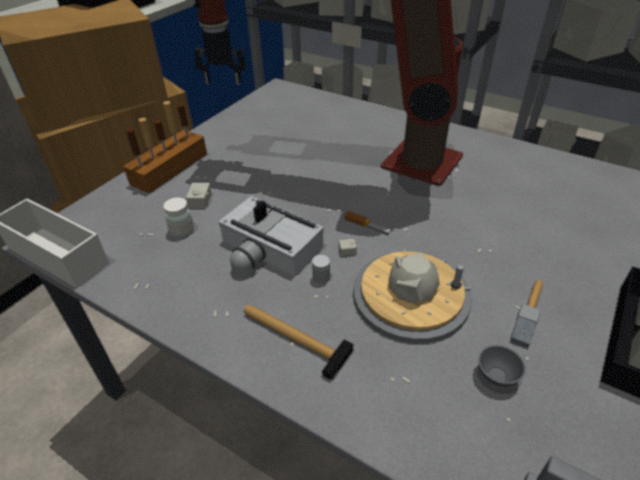

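The top view shows the disc centred near (258,245), the post near (231,262), the handle near (394,238), and the intake pipe pointing up (+x world), so the shutter opens to image left (+y). Next I'll measure.

```bash
python3 - <<'E'
from h import *
c=camera('top');f=c['frame'];hsv=cv2.cvtColor(f,cv2.COLOR_RGB2HSV)
m=cv2.inRange(hsv,(10,70,90),(30,255,255));m[:,:205]=0;m[:,310:]=0;m[:200]=0;m[295:]=0
k=np.argwhere(m)[:,::-1].astype(np.int32);h=cv2.convexHull(k);(u,v),ax,an=cv2.fitEllipse(h)
C=ray(c,u,v,36);print('disc',u,v,ax,C)
for n,(a,b,cc,d) in {'post':(222,250,242,275),'handle':(380,225,405,255)}.items():
    g=f[b:d,a:cc].max(2); print(n); 
    mm=(g<(80)).astype(np.uint8);ys,xs=np.nonzero(mm);print(len(xs),xs.min()+a,xs.max()+a,ys.min()+b,ys.max()+b,xs.mean()+a,ys.mean()+b)
# intake top outline
g=cv2.cvtColor(f,cv2.COLOR_RGB2GRAY)
mi=(g>150).astype(np.uint8);mi[:,:338]=0;mi[:,432:]=0;mi[:212]=0;mi[270:]=0
mi=cv2.morphologyEx(mi,cv2.MORPH_OPEN,np.ones((3,3)))
r=cv2.minAreaRect(np.argwhere(mi)[:,::-1].astype(np.int32));print(r)
B=cv2.boxPoints(r)
for p in B: print(p,ray(c,*p,70))
a=cv2.resize(f[205:295,205:315],None,fx=5,fy=5,interpolation=2);b=cv2.resize(f[195:275,335:435],None,fx=5,fy=5,interpolation=2)
cv2.imwrite('pics/z.png',cv2.resize(np.vstack([a[:, :500],b]),None,fx=.7,fy=.7)[:,:,::-1])
E
```

```text
disc 258.6153259277344 247.0574493408203 (71.59050750732422, 73.18879699707031) [551.75269028 204.3823922   36.        ]
post
6 231 232 260 263 231.5 261.5
handle
61 392 396 231 244 394.0327868852459 237.7377049180328
((384.5, 240.5), (56.99999237060547, 92.99998474121094), 90.0)
[338. 212.] [657.36472125 -42.85578006  70.        ]
[431. 212.] [ 658.88111132 -329.81993685   70.        ]
[431. 269.] [ 481.47242233 -324.1676956    70.        ]
[338. 269.] [479.53710118 -43.35767752  70.        ]
```

View pics/z.png

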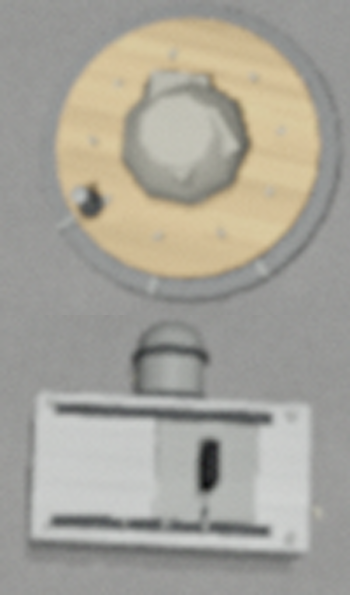

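```bash
cat >> h.py <<'E'
from scipy.spatial.transform import Rotation as R
def go(target,yaw=None,s=None):
    """tool-frame shift to world target, and turn (deg, tool z) to bring tool x axis to yaw (deg) ; yaw free mod 180"""
    s=s or state();M=R.from_rotvec(s['eef_rot']); d=M.inv().apply(np.array(target)-s['ee_pos'])
    x=M.apply([1,0,0]);cur=np.degrees(np.arctan2(x[1],x[0]))
    print('pos',s['ee_pos'].round(1),'shift tool',d.round(1),'yaw',round(cur,1),'q6',s['q'][5].round(2))
    if yaw is not None: print('wz needed',round(-((yaw-cur+90)%180-90),1))
E
python3 - <<'E'
from h import *
c=camera('top')
C=ray(c,258.6,247.1,36)
ang=lambda p:np.degrees(np.arctan2(p[1]-C[1],p[0]-C[0]))%360
for p in [(223.9,269.3),(248.7,286.7),(280.1,281.6)]:
    q=ray(c,*p,22);print('rib',q,ang(q),np.linalg.norm((q-C)[:2]))
q=ray(c,228.4,260,96);print('post',q,ang(q),np.linalg.norm((q-C)[:2]))
print('handle',ray(c,394.2,236.5,120))
# intake edges: crop corners long edges
for a,b in [((40,393),(312,404)),((30,540),(305,550))]:
    P=[ray(c,335+x/3.5,195+(y-315)/3.5,70) for x,y in (a,b)];d=P[0]-P[1];print('intake y dir',np.degrees(np.arctan2(d[1],d[0])),P)
go([C[0]-85,C[1]+52,250])
E
```

```text
rib [482.87286961 312.86254651  22.        ] 122.37302192319832 128.39108710781608
rib [428.92674602 233.10528831  22.        ] 166.8431584362684 125.99782087308743
rib [445.53033553 135.81151301  22.        ] 212.8938314332746 126.3422711694244
post [500.81744536 285.536649    96.        ] 122.05898993523499 95.70556511393796
handle [ 570.77372746 -208.82589795  120.        ]
intake y dir 87.92859879854079 [array([640.68786747, -68.91924583,  70.        ]), array([ 632.04324294, -307.92880706,   70.        ])]
intake y dir 88.27087311942944 [array([509.41322487, -60.19863339,  70.        ]), array([ 502.2319251 , -298.08357447,   70.        ])]
pos [ 267.1 -564.6  247.6] shift tool [ 531.4 -656.9   -1.5] yaw 25.3 q6 -0.13
```

Request:
drive_tool --rows '[{"x": 36, "y": -42}, {"x": 36, "y": -42}, {"x": 36, "y": -42}, {"x": 36, "y": -42}, {"x": 36, "y": -42}, {"x": 36, "y": -42}, {"x": 36, "y": -42}, {"x": 36, "y": -42}, {"x": 36, "y": -42}, {"x": 36, "y": -42}, {"x": 36, "y": -42}, {"x": 36, "y": -42}]'

```text
invalid input
```

Request:
drive_tool --rows '[{"x": 36, "y": -42}, {"x": 36, "y": -42}, {"x": 36, "y": -42}, {"x": 36, "y": -42}, {"wz": -9.7}, {"wz": -9.7}, {"wz": -9.7}, {"wz": -9.7}, {"wz": -9.7}, {"wz": -9.7}, {"wz": -9.7}, {"wz": -9.7}]'

```text
invalid input
```

Request:
drive_tool --rows '[{"wz": -9.7}, {"wz": -9.7}, {}, {}]'

```text
invalid input
```

```bash
python3 - <<'E'
from h import *
s=state();c=snap('wrist','w1.png');go([498.8,289.2,250],122,s);print(s['time_s'],c['fx'],c['cx'],c['cy'],np.array(c['tool_from_camera']).round(3))
T=np.eye(4);T[:3,:3]=R.from_rotvec(s['eef_rot']).as_matrix();T[:3,3]=s['ee_pos'];E=T@np.array(c['tool_from_camera'])
print('predicted post px',proj(c,[498.8,289.2,96],E),'axis',proj(c,[551.7,204.4,36],E))
E
```

```text
pos [ 267.1 -564.6  247.6] shift tool [ 574.5 -672.8   -1.5] yaw 25.3 q6 -0.13
wz needed 83.3
0.2 417.7368447387097 327.98236367336875 235.377155176096 [[-1.00000e-03  9.64000e-01  2.65000e-01  6.72070e+01]
 [ 1.00000e+00  1.00000e-03 -0.00000e+00  4.87000e-01]
 [-0.00000e+00  2.65000e-01 -9.64000e-01 -1.24506e+02]
 [ 0.00000e+00  0.00000e+00  0.00000e+00  1.00000e+00]]
predicted post px (np.float64(-1796.8076441723713), np.float64(-1537.757310880548)) axis (np.float64(-954.0328069322968), np.float64(-1079.9967834602978))
```

View pics/w1.png

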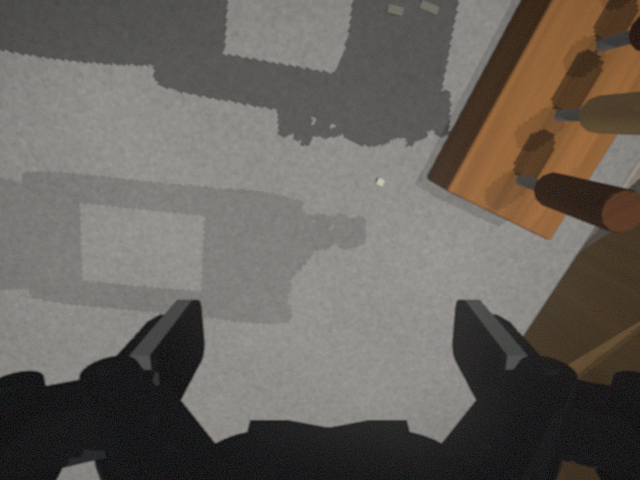

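The wrist picture shows the start place: all three calls were refused and the arm has not moved. I'll try again with every key given.

Request:
drive_tool --rows '[{"x": 36, "y": -42, "z": 0, "wx": 0, "wy": 0, "wz": 0}, {"x": 36, "y": -42, "z": 0, "wx": 0, "wy": 0, "wz": 0}]'

```text
time_s: 0.5
ee_pos: [296.3, -457.2, 247.7]
eef_rot: [-3.065, -0.686, -0.0]
contact_force: [1.3, 0.6, 0.3]
finger_gap: 85.3
finger_force: 0.0
```

Request:
drive_tool --rows '[{"x": 36, "y": -42, "z": 0, "wx": 0, "wy": 0, "wz": 0}, {"x": 36, "y": -42, "z": 0, "wx": 0, "wy": 0, "wz": 0}, {"x": 36, "y": -42, "z": 0, "wx": 0, "wy": 0, "wz": 0}, {"x": 36, "y": -42, "z": 0, "wx": 0, "wy": 0, "wz": 0}, {"x": 36, "y": -42, "z": 0, "wx": 0, "wy": 0, "wz": 0}, {"x": 36, "y": -42, "z": 0, "wx": 0, "wy": 0, "wz": 0}, {"x": 36, "y": -42, "z": 0, "wx": 0, "wy": 0, "wz": 0}, {"x": 36, "y": -42, "z": 0, "wx": 0, "wy": 0, "wz": 0}, {"x": 36, "y": -42, "z": 0, "wx": 0, "wy": 0, "wz": 0}, {"x": 36, "y": -42, "z": 0, "wx": 0, "wy": 0, "wz": 0}, {"x": 36, "y": -42, "z": 0, "wx": 0, "wy": 0, "wz": 0}, {"x": 36, "y": -42, "z": 0, "wx": 0, "wy": 0, "wz": 0}]'

```text
time_s: 2.0
ee_pos: [471.7, 184.0, 248.5]
eef_rot: [3.065, 0.689, 0.001]
contact_force: [0.6, -0.9, 0.5]
finger_gap: 85.4
finger_force: 0.0
```

Request:
drive_tool --rows '[{"x": 36, "y": -42, "z": 0, "wx": 0, "wy": 0, "wz": 0}, {"x": 36, "y": -42, "z": 0, "wx": 0, "wy": 0, "wz": 0}, {"x": 0, "y": 0, "z": 0, "wx": 0, "wy": 0, "wz": -9.7}, {"x": 0, "y": 0, "z": 0, "wx": 0, "wy": 0, "wz": -9.7}, {"x": 0, "y": 0, "z": 0, "wx": 0, "wy": 0, "wz": -9.7}, {"x": 0, "y": 0, "z": 0, "wx": 0, "wy": 0, "wz": -9.7}, {"x": 0, "y": 0, "z": 0, "wx": 0, "wy": 0, "wz": -9.7}, {"x": 0, "y": 0, "z": 0, "wx": 0, "wy": 0, "wz": -9.7}, {"x": 0, "y": 0, "z": 0, "wx": 0, "wy": 0, "wz": -9.7}, {"x": 0, "y": 0, "z": 0, "wx": 0, "wy": 0, "wz": -9.7}, {"x": 0, "y": 0, "z": 0, "wx": 0, "wy": 0, "wz": -9.7}, {"x": 0, "y": 0, "z": 0, "wx": 0, "wy": 0, "wz": -9.7}]'

```text
time_s: 3.5
ee_pos: [500.5, 288.7, 248.1]
eef_rot: [-1.508, -2.756, 0.0]
contact_force: [-1.1, -0.0, -0.8]
finger_gap: 85.7
finger_force: 0.0
```

```bash
cat >> h.py <<'E'
def wrist(f):
    s=state();c=snap('wrist',f)
    T=np.eye(4);T[:3,:3]=R.from_rotvec(s['eef_rot']).as_matrix();T[:3,3]=s['ee_pos'];return s,c,T@np.array(c['tool_from_camera'])
E
python3 - <<'E'
from h import *
s,c,E=wrist('w2.png');go([498.8,289.2,250],122,s);print(s['time_s'])
np.savez('w2.npz',E=E)
print('predicted post px',proj(c,[498.8,289.2,96],E),'axis',proj(c,[551.7,204.4,36],E))
E
```

```text
pos [500.5 288.7 248.1] shift tool [ 1.3 -1.2 -1.9] yaw 122.6 q6 -0.18
wz needed 0.6
3.5
predicted post px (np.float64(326.34024116305807), np.float64(219.94442910962638)) axis (np.float64(325.5076614342235), np.float64(314.728333907196))
```

View pics/w2.png

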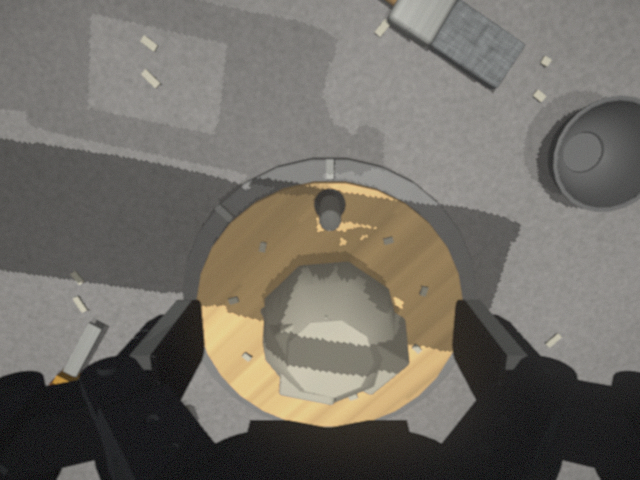

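The wrist view shows the post top at about (330,216), against (326,220) predicted, so I shift by a few mm and descend to grip.

Request:
drive_tool --rows '[{"x": 3, "y": 1.5, "z": 40, "wx": 0, "wy": 0, "wz": 0.5}, {"x": 0, "y": 0, "z": 45, "wx": 0, "wy": 0, "wz": 0}, {"x": 0, "y": 0, "z": 45, "wx": 0, "wy": 0, "wz": 0}, {"x": 0, "y": 0, "z": 30, "wx": 0, "wy": 0, "wz": 0}, {"x": 0, "y": 0, "z": 10, "wx": 0, "wy": 0, "wz": 0}, {"x": 0, "y": 0, "z": 0, "wx": 0, "wy": 0, "wz": 0}]'

```text
time_s: 4.3
ee_pos: [500.2, 292.1, 78.3]
eef_rot: [-1.529, -2.744, 0.001]
contact_force: [0.7, 0.2, 0.7]
finger_gap: 85.4
finger_force: 0.0
```

Request:
drive_tool --jaw 0 --rows '[{"x": 0, "y": 0, "z": 0, "wx": 0, "wy": 0, "wz": 0}, {"x": 0, "y": 0, "z": 0, "wx": 0, "wy": 0, "wz": 0}, {"x": 0, "y": 0, "z": 0, "wx": 0, "wy": 0, "wz": 0}, {"x": 0, "y": 0, "z": 0, "wx": 0, "wy": 0, "wz": 0}, {"x": 0, "y": 0, "z": 0, "wx": 0, "wy": 0, "wz": 0}, {"x": 0, "y": 0, "z": 0, "wx": 0, "wy": 0, "wz": 0}, {"x": 0, "y": 0, "z": 0, "wx": 0, "wy": 0, "wz": 0}, {"x": 0, "y": 0, "z": 0, "wx": 0, "wy": 0, "wz": 0}]'

```text
time_s: 5.3
ee_pos: [500.6, 292.3, 79.0]
eef_rot: [1.528, 2.745, 0.001]
contact_force: [-1.8, -0.5, 6.0]
finger_gap: 14.4
finger_force: 58.6
```

```bash
python3 - <<'E'
from h import *
s=state();go(s['ee_pos'],None,s);print(s['time_s'],s['finger_gap'],s['finger_force'],s['contact_force'])
E
```

```text
pos [500.6 292.3  79. ] shift tool [0. 0. 0.] yaw 121.8 q6 -0.16
5.3 14.442758400641672 58.59932005405426 [-1.79185213 -0.49498294  5.97834661]
```

Request:
drive_tool --rows '[{"x": -0.38, "y": -8.72, "z": 0, "wx": 0, "wy": 0, "wz": -5}, {"x": -0.38, "y": -8.72, "z": 0, "wx": 0, "wy": 0, "wz": -5}, {"x": -0.38, "y": -8.72, "z": 0, "wx": 0, "wy": 0, "wz": -5}, {"x": -0.38, "y": -8.72, "z": 0, "wx": 0, "wy": 0, "wz": -5}]'

```text
time_s: 5.8
ee_pos: [475.3, 269.8, 79.0]
eef_rot: [1.024, 2.968, 0.005]
contact_force: [1.7, 2.7, 1.3]
finger_gap: 14.5
finger_force: 60.1
```

Request:
drive_tool --rows '[{"x": -0.38, "y": -8.72, "z": 0, "wx": 0, "wy": 0, "wz": -5}, {"x": -0.38, "y": -8.72, "z": 0, "wx": 0, "wy": 0, "wz": -5}, {"x": -0.38, "y": -8.72, "z": 0, "wx": 0, "wy": 0, "wz": -5}, {"x": -0.38, "y": -8.72, "z": 0, "wx": 0, "wy": 0, "wz": -5}, {"x": -0.38, "y": -8.72, "z": 0, "wx": 0, "wy": 0, "wz": -5}, {"x": 0, "y": 0, "z": 0, "wx": 0, "wy": 0, "wz": 0}, {"x": 0, "y": 0, "z": 0, "wx": 0, "wy": 0, "wz": 0}]'

```text
time_s: 6.68
ee_pos: [455.6, 229.5, 78.9]
eef_rot: [-0.362, -3.121, 0.001]
contact_force: [-3.2, -2.5, 7.8]
finger_gap: 14.5
finger_force: 60.7
```

```bash
python3 - <<'E'
from h import *
s=state();go([456,228,79],None,s);print(s['time_s'],s['finger_gap'],s['finger_force'],s['contact_force'])
E
```

```text
pos [455.6 229.5  78.9] shift tool [-0.7 -1.4 -0.1] yaw 166.8 q6 -1.03
6.675 14.476605434049024 60.65324664115906 [-3.20967974 -2.49028079  7.8146448 ]
```

Request:
drive_tool --jaw 85 --rows '[{"x": 0, "y": 0, "z": 0, "wx": 0, "wy": 0, "wz": 0}, {"x": 0, "y": 0, "z": 0, "wx": 0, "wy": 0, "wz": 0}, {"x": 0, "y": 0, "z": 0, "wx": 0, "wy": 0, "wz": 0}, {"x": 0, "y": 0, "z": 0, "wx": 0, "wy": 0, "wz": 0}, {"x": 0, "y": 0, "z": 0, "wx": 0, "wy": 0, "wz": 0}, {"x": 0, "y": 0, "z": -20, "wx": 0, "wy": 0, "wz": 0}, {"x": 0, "y": 0, "z": -50, "wx": 0, "wy": 0, "wz": 0}, {"x": 0, "y": 0, "z": -50, "wx": 0, "wy": 0, "wz": 0}, {"x": 0, "y": 0, "z": -50, "wx": 0, "wy": 0, "wz": 0}, {"x": 0, "y": 0, "z": 0, "wx": 0, "wy": 0, "wz": -5.5}, {"x": 0, "y": 0, "z": 0, "wx": 0, "wy": 0, "wz": -5.5}, {"x": 0, "y": 0, "z": 0, "wx": 0, "wy": 0, "wz": 0}]'

```text
time_s: 8.18
ee_pos: [455.5, 229.9, 248.4]
eef_rot: [0.061, 3.141, 0.0]
contact_force: [0.4, -0.5, -0.6]
finger_gap: 84.9
finger_force: 0.0
```

```bash
python3 - <<'E'
from h import *
s,c,E=wrist('w3.png');go([571,-209,250],178,s);print(s['time_s'])
print('expected post px',proj(c,[455.6,229.5,96],E))
E
```

```text
pos [455.5 229.9 248.4] shift tool [-132.5 -434.1   -1.6] yaw 177.8 q6 -1.22
wz needed -0.2
8.175
expected post px (np.float64(328.1058282249957), np.float64(222.13831844080028))
```

View pics/w3.png

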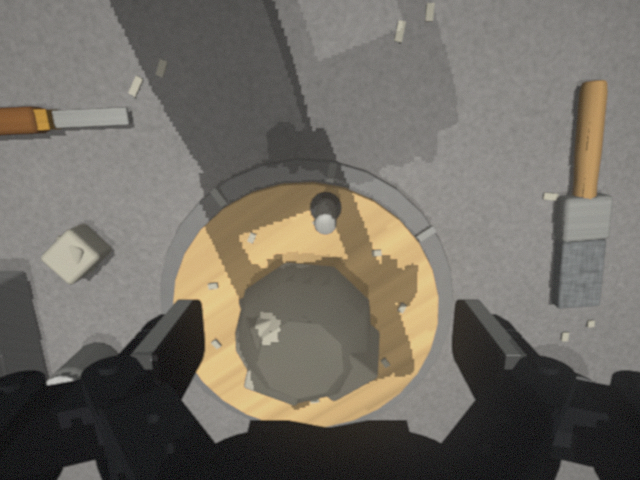

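The post, at (324,222), rests at the middle rib (333,170) after one click. Next is the shutter handle.

Request:
drive_tool --rows '[{"x": -14.7, "y": -48.2, "z": 0, "wx": 0, "wy": 0, "wz": 0}, {"x": -14.7, "y": -48.2, "z": 0, "wx": 0, "wy": 0, "wz": 0}, {"x": -14.7, "y": -48.2, "z": 0, "wx": 0, "wy": 0, "wz": 0}, {"x": -14.7, "y": -48.2, "z": 0, "wx": 0, "wy": 0, "wz": 0}, {"x": -14.7, "y": -48.2, "z": 0, "wx": 0, "wy": 0, "wz": 0}, {"x": -14.7, "y": -48.2, "z": 0, "wx": 0, "wy": 0, "wz": 0}, {"x": -14.7, "y": -48.2, "z": 0, "wx": 0, "wy": 0, "wz": 0}, {"x": -14.7, "y": -48.2, "z": 0, "wx": 0, "wy": 0, "wz": 0}, {"x": -14.7, "y": -48.2, "z": 0, "wx": 0, "wy": 0, "wz": 0}, {"x": 0, "y": 0, "z": 0, "wx": 0, "wy": 0, "wz": 0}, {"x": 0, "y": 0, "z": 0, "wx": 0, "wy": 0, "wz": 0}]'

```text
time_s: 9.6
ee_pos: [570.9, -208.3, 247.6]
eef_rot: [-0.062, -3.14, -0.002]
contact_force: [-0.6, 0.2, 0.6]
finger_gap: 85.1
finger_force: 0.0
```

```bash
python3 - <<'E'
from h import *
s,c,E=wrist('w4.png');go([571,-209,250],178,s);print(s['time_s'])
np.savez('w4.npz',E=E)
print('expected handle px',proj(c,[571,-209,120],E))
E
```

```text
pos [ 570.9 -208.3  247.6] shift tool [-0.1 -0.7 -2.4] yaw 177.7 q6 -2.01
wz needed -0.3
9.6
expected handle px (np.float64(327.43285614524933), np.float64(231.7307720752815))
```

View pics/w4.png

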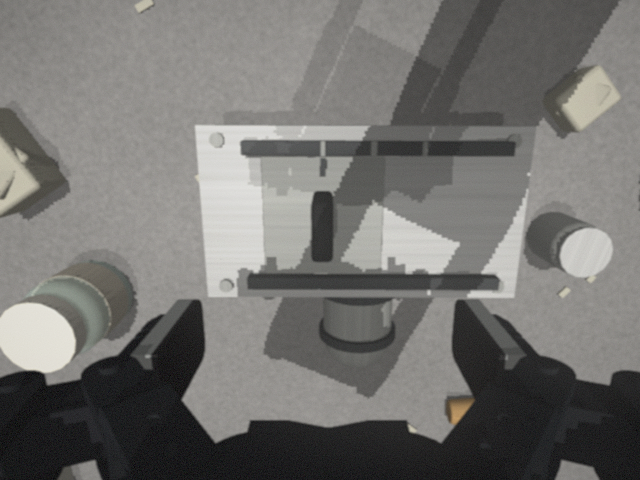

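The handle is at (322,228), about 3 mm left of centre and square to the tool. The ribs are at columns 323, 374 and 428. I descend and grip.

Request:
drive_tool --rows '[{"x": 1.5, "y": -3, "z": 40, "wx": 0, "wy": 0, "wz": 0}, {"x": 0, "y": 0, "z": 45, "wx": 0, "wy": 0, "wz": 0}, {"x": 0, "y": 0, "z": 30, "wx": 0, "wy": 0, "wz": 0}, {"x": 0, "y": 0, "z": 20, "wx": 0, "wy": 0, "wz": 0}, {"x": 0, "y": 0, "z": 9, "wx": 0, "wy": 0, "wz": 0}, {"x": 0, "y": 0, "z": 0, "wx": 0, "wy": 0, "wz": 0}]'

```text
time_s: 10.4
ee_pos: [569.8, -211.3, 104.6]
eef_rot: [0.059, 3.141, -0.0]
contact_force: [1.0, -0.7, 1.0]
finger_gap: 84.9
finger_force: 0.0
```

Request:
drive_tool --jaw 0 --rows '[{"x": 0, "y": 0, "z": 0, "wx": 0, "wy": 0, "wz": 0}, {"x": 0, "y": 0, "z": 0, "wx": 0, "wy": 0, "wz": 0}, {"x": 0, "y": 0, "z": 0, "wx": 0, "wy": 0, "wz": 0}, {"x": 0, "y": 0, "z": 0, "wx": 0, "wy": 0, "wz": 0}, {"x": 0, "y": 0, "z": 0, "wx": 0, "wy": 0, "wz": 0}, {"x": 0, "y": 0, "z": 0, "wx": 0, "wy": 0, "wz": 0}, {"x": 0, "y": 0, "z": 0, "wx": 0, "wy": 0, "wz": 0}, {"x": 0, "y": 0, "z": 0, "wx": 0, "wy": 0, "wz": 0}]'

```text
time_s: 11.4
ee_pos: [569.7, -212.1, 104.7]
eef_rot: [0.06, 3.141, -0.001]
contact_force: [-2.5, -3.0, 5.5]
finger_gap: 12.8
finger_force: 60.0
```

Request:
drive_tool --rows '[{"x": 0, "y": 7, "z": 0, "wx": 0, "wy": 0, "wz": 0}, {"x": 0, "y": 7, "z": 0, "wx": 0, "wy": 0, "wz": 0}, {"x": 0, "y": 7, "z": 0, "wx": 0, "wy": 0, "wz": 0}, {"x": 0, "y": 7, "z": 0, "wx": 0, "wy": 0, "wz": 0}, {"x": 0, "y": 7, "z": 0, "wx": 0, "wy": 0, "wz": 0}, {"x": 0, "y": 0, "z": 0, "wx": 0, "wy": 0, "wz": 0}, {"x": 0, "y": 0, "z": 0, "wx": 0, "wy": 0, "wz": 0}]'

```text
time_s: 12.28
ee_pos: [571.3, -178.1, 104.8]
eef_rot: [0.06, 3.14, -0.004]
contact_force: [-1.7, -8.2, 3.7]
finger_gap: 13.6
finger_force: 59.8
```

```bash
python3 - <<'E'
from h import *
s,c,E=wrist('w5.png');print(s['time_s'],s['ee_pos'],s['contact_force'],s['finger_gap'])
c=camera('top');f=c['frame']
cv2.imwrite('pics/t2.png',cv2.resize(f[195:300,205:435],None,fx=3.4,fy=3.4,interpolation=2)[:,:,::-1])
E
```

```text
12.275 [ 571.27168177 -178.0766185   104.76985889] [-1.67108296 -8.2011452   3.67949588] 13.616686040005694
```

View pics/w5.png

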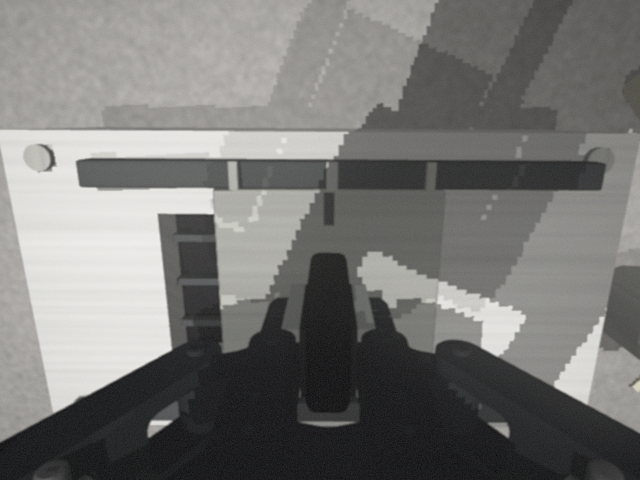

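View pics/t2.png

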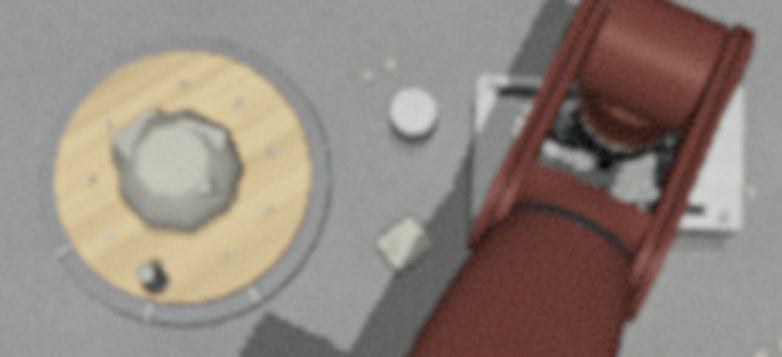

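The wrist view has the pointer at column 329 and the half rib at 332 (99 px = 35 mm), so it is about 1 mm short. The post is still at its middle rib. I nudge it 1 mm.

Request:
drive_tool --rows '[{"x": 0, "y": 1, "z": 0, "wx": 0, "wy": 0, "wz": 0}, {"x": 0, "y": 0, "z": 0, "wx": 0, "wy": 0, "wz": 0}, {"x": 0, "y": 0, "z": 0, "wx": 0, "wy": 0, "wz": 0}, {"x": 0, "y": 0, "z": 0, "wx": 0, "wy": 0, "wz": 0}]'

```text
time_s: 12.88
ee_pos: [571.3, -177.3, 104.8]
eef_rot: [0.061, 3.14, -0.004]
contact_force: [-1.8, -7.4, 2.2]
finger_gap: 13.0
finger_force: 59.8
```

```bash
python3 - <<'E'
from h import *
s=state();print(s['ee_pos'],s['contact_force'],s['finger_gap'],s['finger_force']);print(sign_off())
E
```

```text
[ 571.30123471 -177.32614492  104.79280414] [-1.76418474 -7.35960532  2.23629404] 12.985956228391018 59.791306257247925
the job is handed in; nothing more can be done
None
```

The turntable rests one click on, with the post at the middle rib, and the gripper is holding the shutter at about half open; I handed the job in at 12.9 s of the 45 s allowed, with no verdict shown.

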